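# Set the card cutter's dial, then free and hold open its cover

## Task

Make the card cutter ready for a fresh sheet: turn its dial until the pointer is on the index rib, then tug the cover by its pull bar, before touching the release tab, to learn whether it is caught. If it is caught, slide the release tab to the right to its end and take the bar again. Lift the cover open to about 60 degrees and finish while still holding it there by the bar (let go, it falls shut), with the dial still on its index and the things lying around left where they are.

Things in the scene. Friction and masses are not known exactly. Their poses are not given: they have to be found in the camera images.
- cutter: White tabletop card cutter, 220 mm deep (x), 430 wide (y), 120 high, fixed; yaw varies. Origin: centre of its underside; x points from its front (robot side) to its back, y to its left, z up. Flat deck at 120 mm: dial on the left, flush hinged cover in the middle (200 wide, 160 deep), release tab at the front right. Directions below are in this frame; heights are above the table.
- dial (a joint): Angle of the cutter's dial about the vertical, rad, growing anticlockwise seen from above; 0 when the pointer points to the cutter's back (+x). Range -1.6 to 1.6. Stiff (about 0.05 N m), stays where it is left. The axis is at cutter x -30, y +150 mm.
- dial_grip (a point): Point in the dial's grip bar, 152 mm high, 2 mm from the dial's axis on the side away from the pointer; its x axis runs along the bar to the pointer. The dial is black, 60 mm across; the bar on it is 48 mm long and 12 mm thick (take it across this thickness from above), from 130 to 160 mm high. The disc, ring and rib under it stay below 131 mm.
- dial_pointer (a point): The dial's pointer: tip of the small nose at one end of the dial's bar (a white line on the bar's top runs towards it), 34 mm from the dial's axis.
- index_mark (a point): The index: the point 34 mm from the dial's axis, at the inner end of the one raised dark rib (16 x 5 mm, 6 mm high) on the aluminium ring (104 mm across) round the dial. The pointer is on the index when its tip is here, seen from above. Its x axis points outwards along the rib. The ring does not move during a run; its angle varies (matching dial angle -0.4 to 0.3 rad).
- cover (a joint): Opening angle of the cover, rad: 0 shut, grows as its front edge rises, ends at 1.6. It falls shut when let go (1.5 to 3 N at the bar lift it). When caught on the hidden bolt it lifts only about 0.026 rad (5 mm at the bar) and stops firmly; when not caught it just goes on opening.
- cover_hinge (a point): Middle of the cover's hinge line, which runs along the cutter's y axis at its x +50, y -15 mm, 112 mm high.
- pull_bar: The cover's pull bar, fixed to the cover: round, 12 mm thick, 110 mm long along y, on two arms at its ends, 45 mm in front of the cutter's front face, 205 mm from the hinge line, 112 mm high when shut. Origin at its middle. Free above, in front, below and 39 mm behind; pinch it from above, one finger before and one behind; it turns in the grip as the cover swings.
- release_tab (a joint): Travel of the release tab, m: 0 as found, grows as it is slid to the cutter's right (-y), ends at 0.024. About 1.5 N to slide, stays where left. If the cover is caught, sliding the tab past 15 mm (cover not pulled up) draws the hidden bolt clear for good; nothing springs back. The tab's place does not tell whether the cover is caught.
- tab_grip (a point): Point on the release tab's centre line, 144 mm high, for taking it from above: an upright black tab 12 mm thick (y), 26 mm wide (x), standing 32 mm above the deck (to 152 mm), at cutter x -70 and, as found, y -152 mm.
- house_a: Card model house, 75 x 45 x 50 mm. A bystander, to be left where it is. Origin at the centre of its underside.
- house_b: Card model house, 80 x 50 x 62 mm. A bystander, to be left where it is. Origin at the centre of its underside.
- house_c: Card model house, 70 x 55 x 55 mm. A bystander, to be left where it is. Origin at the centre of its underside.
- acrylic_slab: Frosted acrylic slab, 60 x 35 x 18 mm, lying on the right rear of the cutter's top. A bystander, to be left where it is. Origin at the centre of its underside.
- knife: Retractable craft knife, 130 x 22 x 12 mm, lying flat on the mat in front of the cutter on the left. A bystander, to be left where it is. Origin at the centre of its underside.
- fineliner: Fineliner pen, 125 x 8 x 8 mm, lying on the mat in front of the cutter on the right. A bystander, to be left where it is. Origin at the centre of its underside.
- glue_bottle: Glue bottle, 44 mm across, 110 mm tall, standing to the right of the cutter. A bystander, to be left where it is. Origin at the centre of its underside.

How it is judged:
By the outcome, as a careful person would: the job done as asked, in the order asked, and still so for the second after the job is handed in, while the arm keeps its last pose, push and grip.
It also fails if it takes over 72 s, if anything falls off the work surface, if the arm or the gripper's body presses on something with over 40 N, if the wrist force passes 120 N, or if a joint passes its speed limit or range.

## Robot

A 6-joint arm with a two-finger parallel gripper is mounted at the origin on the work surface. World frame = base frame: x ahead of the robot, y to its left, z up, the work surface at z = 0. Lengths are in mm, angles in rad, forces in N, time in s.
With the tool pointing down it reaches from about 325 to 850 mm from the base axis. Payload 4.4 kg.
Tool frame: the origin (TCP) lies between the finger pads; the fingertips stand 14 mm ahead of it and the grasp point (between the pads) lies 5 mm behind it; z points along the fingers, y is the line along which they close (so a half turn about z gives the same grasp; the last joint's range is limited). The gripper opens to 94 mm and grips with 3 to 60 N. Pads are 16 mm wide; open, the fingers measure 119 mm over their backs; the gripper's body (75 mm by 177 mm) begins 78 mm behind the grasp point.
Start: joints at [0.982, 0.207, 1.542, -0, 1.393, -0.15], TCP at [244.3, 520.523, 196.547] pointing down, gripper open.
Joint ranges: [-2.73, 2.73], [-0.86, 2.22], [0.23, 2.46], [-1.11, 4.25], [0.08, 2.63], [-2.82, 2.82]. Speed limits (rad/s): [2.79, 2.79, 3.14, 3.14, 3.14, 3.14].

## Interface

Orientations are given as [roll, pitch, yaw] about the fixed x, y, z axes, in that order (R = Rz(yaw) Ry(pitch) Rx(roll)).
In Python, from plant import manip gives the robot as it stands. The module is installed in compiled form; this text tells all that it offers.
- The arm moves only by the tool play_rows, never from a script. Its argument "targets" is a list of rows, each an object of numbers: "tx", "ty", "tz": the shift along the tool's x, y, z normalised to -1 to 1, where 1 is 0.03 m; "turn": the turn about the tool's z normalised to -1 to 1, where 1 is 0.1 rad; "jaw": the closure, from 0 (fully open) to 1 (shut). In form: [{"tx": .., "ty": .., "tz": .., "turn": .., "jaw": ..}, ...]. A call has 1 to 12 rows; each row shifts and turns the commanded pose from where the row before left it, along the tool's axes as they then stand; what a row does not reach is not made up. A row lasts 1/10 s, in which the tool goes at most 50 mm and 8.59 degrees, less where a joint would pass 70% of its speed; a pose out of reach is approached as far as the arm can. A call with a number of a shift or a turn outside -1 to 1 is refused whole. A call with a gripper value outside its range is refused whole. The fingers move at their own pace and stop on an object; "force" is the grip in N (left out, the last holds). Time passes only in rows, so rows that do not move let the fingers close. It gives the time, the measured TCP pose, the force, the opening and the grip force at its end, in the units of the state.
- manip.get_obs(): the state, without advancing time (a new reading comes with each control period).
- manip.snapshot(name): name is "side" or "top"; returns the picture (480x640x3 uint8, red, green, blue); there is no depth.
- manip.camera_model(name): a dict with "fovy" (degrees; the focal length in pixels is half the picture's height over the tangent of half this angle, whatever the lens; pixels are square), "cx", "cy" (the principal point, pixels), "R" (3x3) and "t" (3): a world point X has camera coordinates R X + t. Camera axes: x right, y down, z forward; pixel columns grow to the right and rows downward; lengths in mm; the calibration is good to about 2 mm. A picture is of the moment at which its call begins. camera_model takes no time and is no camera call.
- manip.hand_in(): hands the job in; it is judged then, once.
Trained networks look in the newest picture that a camera, given by its name, has taken for a name from the list of things; names that differ only in an ending like _2 or _b are one class to them, and where a whole thing is asked for, a point or a joint stands for the part that bears it (a point fixed in the world has none). Each returns a list of dicts, best first, with "score" (0 to 1); they miss things now and then, are a little off and sometimes report something else, mostly with a low value. They report only what shows in the picture. A call takes as long as a camera call.
- manip.boxes_of(query, camera): "extent" ([left, top, width, height] in pixels, round what is visible of it).
- manip.trace(query, camera): "mask" (480x640 bool, what is visible of it) and "extent" ([left, top, width, height] in pixels, round what is visible of it).
- manip.pinpoint(query, camera): "uv" ([column, row] in pixels: a listed point, or the origin of a listed thing).
The state is a dict: "clock": time; "joint_pos": joint angles; "joint_velocities": joint speeds; "tau": joint torques, N m; "tcp_pos": TCP position; "tool_rot": TCP orientation; "force": force on the tool from outside, world axes, zero at the start; "ft_torque": the same for the moment, N m; "finger_gap": finger opening in mm; "finger_force": force on a finger pad.
Only numpy, scipy, OpenCV 4.12 (cv2) and the standard library are available. Lean on these libraries where they do the work, as an engineer would, in place of code of your own. Each camera call takes 0.05 s, during which the arm holds its last target. There are 200 camera calls.

## Working session

There is one attempt and no reset: what is moved stays moved. The work goes in short steps, Python scripts to look and compute and a tool call to move; the robot and the scene stay as the last step left them, time stands still between calls to the robot, and variables do not carry over. Pictures are saved under pics/ and viewed, at most 10 in all, crops included, and the job is handed in when it is done.

Besides the shell and the picture viewer there is one more tool, called after "Emit:" by a JSON object that holds its "method" and its "body", one argument or row to a line. play_rows: Moves the arm, as the interface text tells. Its arguments: {"type":"object","properties":{"targets":{"type":"array","items":{"type":"object","properties":{"tx":{"type":"number"},"ty":{"type":"number"},"tz":{"type":"number"},"turn":{"type":"number"},"jaw":{"type":"number"}}}},"force":{"type":"number"}},"required":["targets"]}

```bash
mkdir -p pics; cat > h.py <<'E'
import numpy as np, cv2
from plant import manip
def ray(cam,uv):
    m=manip.camera_model(cam); f=240/np.tan(np.radians(m["fovy"])/2)
    R=np.array(m["R"]);t=np.array(m["t"])
    d=R.T@np.array([(uv[0]-m["cx"])/f,(uv[1]-m["cy"])/f,1.]); return -R.T@t,d
def at_z(cam,uv,z):
    c,d=ray(cam,uv); return c+d*(z-c[2])/d[2]
def proj(cam,X):
    m=manip.camera_model(cam); f=240/np.tan(np.radians(m["fovy"])/2)
    p=np.array(m["R"])@np.array(X)+np.array(m["t"]); return np.array([m["cx"]+f*p[0]/p[2],m["cy"]+f*p[1]/p[2]])
def snap(cam,name=None):
    im=manip.snapshot(cam)
    if name: cv2.imwrite("pics/"+name,im[:,:,::-1])
    return im
E
python3 - <<'E'
from h import *
Z=dict(dial_grip=152,dial_pointer=150,index_mark=128,cover_hinge=112,pull_bar=112,tab_grip=144,cutter=0,glue_bottle=0,knife=0,fineliner=0,house_a=0,acrylic_slab=120)
for c in("top","side"):
    snap(c,c+"0.png"); m=manip.camera_model(c); print(c,m["fovy"],(-np.array(m["R"]).T@np.array(m["t"])).round())
    for q,z in Z.items():
        for r in manip.pinpoint(q,c)[:3 if q=="house_a" else 1]: print(q,round(r["score"],2),np.round(r["uv"]),at_z(c,r["uv"],z).round(1))
o=manip.get_obs();print({k:np.round(v,3) for k,v in o.items()})
E
```

```text
top 48.45592059887487 [ 444.   16. 1266.]
dial_grip 0.96 [266. 228.] [585.6 155.8 152. ]
dial_pointer 0.58 [258. 217.] [608.6 174.9 150. ]
index_mark 0.69 [270. 214.] [619.2 152.4 128. ]
cover_hinge 0.56 [343. 191.] [675.5  -4.1 112. ]
pull_bar 0.65 [349. 283.] [474.4 -23.3 112. ]
tab_grip 0.41 [410. 243.] [ 562.  -148.1  144. ]
cutter 0.98 [338. 221.] [626.7   4.2   0. ]
glue_bottle 0.59 [468. 225.] [ 623.3 -307.     0. ]
knife 0.7 [276. 311.] [408.1 142.8   0. ]
fineliner 0.63 [398. 313.] [ 409.9 -142.5    0. ]
house_a 0.88 [214. 184.] [709.4 305.6   0. ]
house_a 0.68 [192. 238.] [575.2 349.9   0. ]
house_a 0.25 [347. 284.] [475.8 -22.2   0. ]
acrylic_slab 0.57 [417. 177.] [ 709.7 -166.1  120. ]
side 49.53436577841165 [ 142. -594.  818.]
dial_grip 0.57 [298. 183.] [589.8 153.7 152. ]
dial_pointer 0.73 [302. 182.] [600.7 156.  150. ]
index_mark 0.56 [309. 185.] [623.1 162.2 128. ]
cover_hinge 0.71 [383. 226.] [681.1 -19.1 112. ]
pull_bar 0.65 [294. 269.] [470.3 -17.3 112. ]
tab_grip 0.61 [381. 284.] [ 560.7 -157.6  144. ]
cutter 0.71 [299. 183.] [692.9 322.1   0. ]
glue_bottle 0.71 [450. 373.] [ 617.4 -300.3    0. ]
knife 0.77 [231. 271.] [407.9 145.3   0. ]
fineliner 0.58 [310. 367.] [ 417.  -147.1   -0. ]
house_a 0.69 [255. 195.] [577.7 345.4   0. ]
acrylic_slab 0.64 [446. 264.] [ 705.2 -172.8  120. ]
{'clock': np.float64(1.3), 'joint_pos': array([ 0.981,  0.207,  1.541,  0.   ,  1.394, -0.15 ]), 'joint_velocities': array([ 0.   , -0.   ,  0.001, -0.001,  0.002, -0.001]), 'tau': array([ 0.0000e+00, -3.7087e+01, -2.8176e+01,  7.0000e-02,  2.7000e-02,
       -0.0000e+00]), 'tcp_pos': array([244.297, 520.525, 196.547]), 'tool_rot': array([-3.142, -0.   ,  2.703]), 'force': array([ 0.846, -0.242,  0.2  ]), 'ft_torque': array([-0.04 , -0.009, -0.032]), 'finger_force': np.float64(0.0), 'finger_gap': np.float64(93.892)}
```

View pics/top0.png

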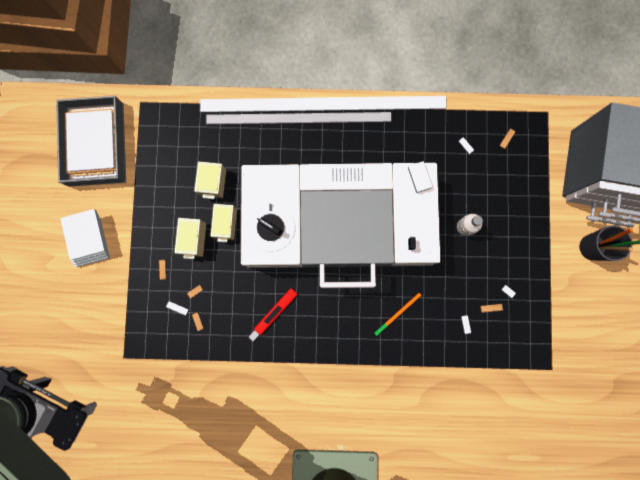

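View pics/side0.png

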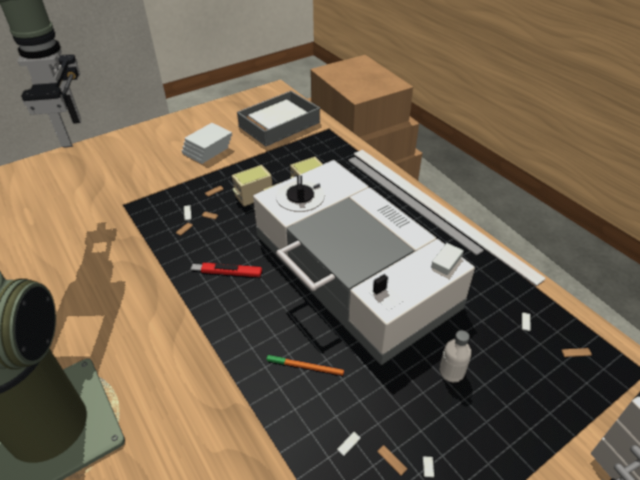

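The top view shows the cutter almost square to the robot, with the dial at about (270,228), the pointer up-left near (258,217), the rib near (270,207), the tab at (411,243) and the bar at (348,285). The side view agrees. Next I fit the cutter pose and look closely at the dial.

```bash
cat > fit.py <<'E'
from h import *
from scipy.optimize import least_squares
M=dict(dial_grip=(-30,150,152),cover_hinge=(50,-15,112),pull_bar=(-155,-15,112),tab_grip=(-70,-152,144))
def pose(): 
    obs=[]
    for c in("top","side"):
        for q in M:
            r=manip.pinpoint(q,c)
            if r: obs.append((c,q,r[0]["uv"]))
    im=cv2.imread("pics/top0.png")
    m=manip.trace("cutter","top")[0]["mask"].astype(np.uint8); 
    ed=[]
    def W(p,X): c,s=np.cos(p[2]),np.sin(p[2]); return [p[0]+c*X[0]-s*X[1],p[1]+s*X[0]+c*X[1],X[2]]
    f=lambda p:np.concatenate([proj(c,W(p,M[q]))-uv for c,q,uv in obs])
    s=least_squares(f,[610,4,0.03],loss="soft_l1",x_scale=[1,1,.01])
    return s.x,s.fun.reshape(-1,2).round(1),W
if __name__=="__main__":
    p,r,W=pose(); print(p,r.tolist())
    im=cv2.imread("pics/top0.png")
    for X in [(-110,215,120),(110,215,120),(110,-215,120),(-110,-215,120)]: print(proj("top",W(p,X)).round(1))
    u=cv2.resize(im[195:265,230:310],(800,700),interpolation=cv2.INTER_CUBIC)[:600]
    v=cv2.resize(im[155:275,230:450],(800,436),interpolation=cv2.INTER_CUBIC)
    s=cv2.imread("pics/side0.png"); w=cv2.resize(s[160:220,265:335],(700,600),interpolation=cv2.INTER_CUBIC)
    cv2.imwrite("pics/c1.png",np.hstack([cv2.resize(u,(400,300)),cv2.resize(w,(350,300))])); 
    cv2.imwrite("pics/c1.png",np.vstack([cv2.imread("pics/c1.png"),cv2.resize(v,(750,300))]) if False else np.hstack([cv2.resize(u,(450,338)),cv2.resize(w,(350,338))]))
    g=cv2.cvtColor(im,cv2.COLOR_BGR2GRAY)
    _,b=cv2.threshold(g,175,255,0); n,l,st,ce=cv2.connectedComponentsWithStats(b[150:280,235:445])
    k=1+np.argmax(st[1:,4]); 
    L=[];R=[]
    for row in range(175,258,3):
        x=np.where(b[row,235:445])[0]; L.append((235+x[0],row)); R.append((235+x[-1],row))
    for E in(L,R):
        E=np.array(E); q=np.polyfit(E[:,1],E[:,0],1); a,bb=[at_z("top",(np.polyval(q,y),y),120) for y in(175,258)]; print("edge",a.round(1),bb.round(1),np.arctan2(*(a-bb)[1::-1]))
E
python3 fit.py
```

```text
[6.25400181e+02 3.87145636e+00 5.12929708e-02] [[1.8, -1.0], [2.0, -0.2], [-2.0, 1.4], [1.6, -0.6], [-0.4, 0.7], [-5.2, -1.9], [1.0, 0.3], [-1.0, -2.8]]
[239.9 266.4]
[239.1 166.2]
[435.1 161.2]
[439.8 261.3]
edge [704.7 216.9 120. ] [522.7 212.1 120. ] 0.026289263532493258
edge [ 715.5 -207.5  120. ] [ 533.7 -214.8  120. ] 0.04027383068385346
```

View pics/c1.png

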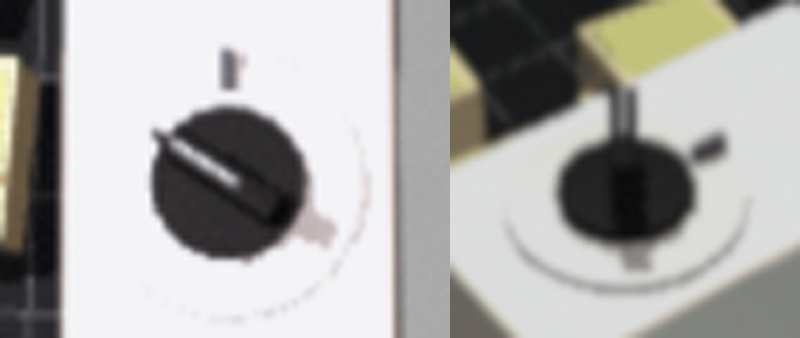

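The crop shows the dial disc centred at crop (229,183), the rib straight "up" at (229,68), and the pointer nose up-left at (155,133). So the pointer is about 0.97 rad anticlockwise of the rib. I'll convert these to world coordinates.

```bash
python3 - <<'E'
from h import *
P=lambda x,y:(230+x/5.625,195+y/5.63)
c=at_z("top",P(229,183),130); i=at_z("top",P(229,90),128); o=at_z("top",P(229,48),131)
n=at_z("top",P(155,133),150); l1=at_z("top",P(167,138),160); l2=at_z("top",P(240,187),160)
print(c,i,o,n,l1,l2)
a=lambda d:np.arctan2(d[1],d[0])
print("rib",a(i-c),a(o-c),"ptr",a(n-c),a(l1-l2),np.linalg.norm((i-c)[:2]),np.linalg.norm((n-c)[:2]))
for y in(.03,.035,.04): print(y,c[:2]-np.array([np.cos(y)*-30-np.sin(y)*150,np.sin(y)*-30+np.cos(y)*150]))
# side check
for X,nm in((c,"c"),(i,"i"),(n,"n")): print(nm,proj("side",X).round(1))
im=cv2.imread("pics/top0.png")
b=(im[232:252,400:422].max(2)<90); yy,xx=np.where(b); print("tab px",400+xx.min(),400+xx.max(),232+yy.min(),232+yy.max())
E
```

```text
[589.26238884 148.65342777 130.        ] [625.4337669  150.21437069 128.        ] [641.20627033 150.46252719 131.        ] [604.8987764 174.8229122 150.       ] [601.69136635 168.86209241 160.        ] [584.02598444 141.01764619 160.        ]
rib 0.0431273321122545 0.03481388815754514 ptr 1.0322136930942631 1.0054438436534645 36.20504292273632 30.485054231404472
0.03 [ 6.23748215e+02 -3.79212286e-01]
0.035 [ 6.24492944e+02 -2.04920971e-01]
0.04 [ 6.25236792e+02 -2.69082037e-02]
c [299.5 192.7]
i [313.4 187. ]
n [298.8 176.4]
tab px 409 415 238 249
```

Emit:
{"method": "play_rows", "body": {
  "targets": [
    {"tx": -0.87,"ty": -0.35,"jaw": 0},
    {"tx": -0.87,"ty": -0.35,"jaw": 0},
    {"tx": -0.87,"ty": -0.35,"jaw": 0},
    {"tx": -0.87,"ty": -0.35,"jaw": 0},
    {"tx": -0.87,"ty": -0.35,"jaw": 0},
    {"tx": -0.87,"ty": -0.35,"jaw": 0},
    {"tx": -0.87,"ty": -0.35,"jaw": 0},
    {"tx": -0.87,"ty": -0.35,"jaw": 0},
    {"tx": -0.87,"ty": -0.35,"jaw": 0},
    {"tx": -0.87,"ty": -0.35,"jaw": 0},
    {"tx": -0.87,"ty": -0.35,"jaw": 0},
    {"tx": -0.87,"ty": -0.35,"jaw": 0}
  ]
}}

```text
$.targets[0]: bad value
```

Emit:
{"method": "play_rows", "body": {
  "targets": [
    {"tx": -0.87,"ty": -0.35,"jaw": 0},
    {"tx": -0.87,"ty": -0.35,"jaw": 0},
    {"tx": -0.87,"ty": -0.35,"jaw": 0},
    {"tx": -0.87,"ty": -0.35,"jaw": 0},
    {"tx": -0.87,"ty": -0.35,"jaw": 0},
    {"tx": -0.87,"ty": -0.35,"jaw": 0},
    {"turn": 1,"jaw": 0},
    {"turn": 1,"jaw": 0},
    {"turn": 1,"jaw": 0},
    {"turn": 1,"jaw": 0},
    {"turn": 1,"jaw": 0},
    {"turn": 1,"jaw": 0}
  ]
}}

```text
$.targets[0]: bad value
```

Emit:
{"method": "play_rows", "body": {
  "targets": [
    {"turn": 1,"jaw": 0.3},
    {"turn": 1,"jaw": 0.3},
    {"turn": 1,"jaw": 0.3},
    {"turn": 1,"jaw": 0.3},
    {"turn": 1,"jaw": 0.3},
    {"turn": 1,"jaw": 0.3},
    {"turn": 1,"jaw": 0.3},
    {"turn": 1,"jaw": 0.3},
    {"turn": 1,"jaw": 0.3},
    {"turn": 1,"jaw": 0.3},
    {"turn": 0.8,"jaw": 0.3},
    {"jaw": 0.3}
  ]
}}

```text
$.targets[0]: bad value
```

Emit:
{"method": "play_rows", "body": {
  "targets": [
    {"tx": -0.87,"ty": -0.35,"tz": 0,"turn": 0,"jaw": 0},
    {"tx": -0.87,"ty": -0.35,"tz": 0,"turn": 0,"jaw": 0},
    {"tx": -0.87,"ty": -0.35,"tz": 0,"turn": 0,"jaw": 0},
    {"tx": -0.87,"ty": -0.35,"tz": 0,"turn": 0,"jaw": 0},
    {"tx": -0.87,"ty": -0.35,"tz": 0,"turn": 0,"jaw": 0},
    {"tx": -0.87,"ty": -0.35,"tz": 0,"turn": 0,"jaw": 0},
    {"tx": -0.87,"ty": -0.35,"tz": 0,"turn": 0,"jaw": 0},
    {"tx": -0.87,"ty": -0.35,"tz": 0,"turn": 0,"jaw": 0},
    {"tx": -0.87,"ty": -0.35,"tz": 0,"turn": 0,"jaw": 0}
  ]
}}

```text
clock: 2.65
tcp_pos: [417.5, 334.3, 196.7]
tool_rot: [3.141, 0.0, 2.703]
force: [0.3, 0.6, -0.0]
finger_gap: 93.7
finger_force: 0.0
```

Works as expected: 9 more rows, then the turn.

Emit:
{"method": "play_rows", "body": {
  "targets": [
    {"tx": -0.87,"ty": -0.35,"tz": 0,"turn": 0,"jaw": 0},
    {"tx": -0.87,"ty": -0.35,"tz": 0,"turn": 0,"jaw": 0},
    {"tx": -0.87,"ty": -0.35,"tz": 0,"turn": 0,"jaw": 0},
    {"tx": -0.87,"ty": -0.35,"tz": 0,"turn": 0,"jaw": 0},
    {"tx": -0.87,"ty": -0.35,"tz": 0,"turn": 0,"jaw": 0},
    {"tx": -0.87,"ty": -0.35,"tz": 0,"turn": 0,"jaw": 0},
    {"tx": -0.87,"ty": -0.35,"tz": 0,"turn": 0,"jaw": 0},
    {"tx": -0.87,"ty": -0.35,"tz": 0,"turn": 0,"jaw": 0},
    {"tx": -0.87,"ty": -0.35,"tz": 0,"turn": 0,"jaw": 0},
    {"tx": 0,"ty": 0,"tz": 0,"turn": 1,"jaw": 0},
    {"tx": 0,"ty": 0,"tz": 0,"turn": 1,"jaw": 0},
    {"tx": 0,"ty": 0,"tz": 0,"turn": 1,"jaw": 0}
  ]
}}

```text
clock: 3.85
tcp_pos: [589.5, 149.4, 196.4]
tool_rot: [-3.141, -0.0, 2.398]
force: [-0.3, -0.1, 0.2]
finger_gap: 93.8
finger_force: 0.0
```

Emit:
{"method": "play_rows", "body": {
  "targets": [
    {"tx": 0,"ty": 0,"tz": 0,"turn": 1,"jaw": 0},
    {"tx": 0,"ty": 0,"tz": 0,"turn": 1,"jaw": 0},
    {"tx": 0,"ty": 0,"tz": 0,"turn": 1,"jaw": 0},
    {"tx": 0,"ty": 0,"tz": 0,"turn": 1,"jaw": 0},
    {"tx": 0,"ty": 0,"tz": 0,"turn": 1,"jaw": 0},
    {"tx": 0,"ty": 0,"tz": 0,"turn": 1,"jaw": 0},
    {"tx": 0,"ty": 0,"tz": 0,"turn": 1,"jaw": 0},
    {"tx": 0,"ty": 0,"tz": 0,"turn": 1,"jaw": 0.3},
    {"tx": 0,"ty": 0,"tz": 0,"turn": 1,"jaw": 0.3},
    {"tx": 0,"ty": 0,"tz": 0,"turn": 1,"jaw": 0.3},
    {"tx": 0,"ty": 0,"tz": 0,"turn": 1,"jaw": 0.3},
    {"tx": 0,"ty": 0,"tz": 0,"turn": 1,"jaw": 0.3}
  ]
}}

```text
clock: 5.05
tcp_pos: [589.3, 149.8, 196.5]
tool_rot: [-3.141, 0.0, 1.199]
force: [0.7, -0.4, 0.5]
finger_gap: 65.8
finger_force: 0.0
```

Emit:
{"method": "play_rows", "body": {
  "targets": [
    {"tx": 0,"ty": 0,"tz": 0,"turn": 1,"jaw": 0.3},
    {"tx": 0,"ty": 0,"tz": 0,"turn": 0.8,"jaw": 0.3},
    {"tx": 0,"ty": 0,"tz": 0,"turn": 0,"jaw": 0.3}
  ]
}}

```text
clock: 5.35
tcp_pos: [589.3, 149.8, 196.5]
tool_rot: [-3.142, 0.0, 1.023]
force: [0.6, -0.3, 0.0]
finger_gap: 65.7
finger_force: 0.0
```

```bash
python3 - <<'E'
from h import *
a=snap("side");b=snap("top")
f=lambda i,c,r:cv2.resize(i[r-35:r+35,c-45:c+45],(400,311),interpolation=cv2.INTER_CUBIC)[:,:,::-1]
cv2.imwrite("pics/c2.png",np.hstack([f(a,300,180),f(b,266,228)]))
o=manip.get_obs();print(o["tcp_pos"],o["tool_rot"],proj("side",o["tcp_pos"]),proj("top",o["tcp_pos"]))
E
```

```text
[589.28102465 149.8359622  196.51941629] [-3.14152612e+00  5.00251958e-05  1.02454290e+00] [298.13278486 166.63132853] [266.45852734 223.20592511]
```

View pics/c2.png

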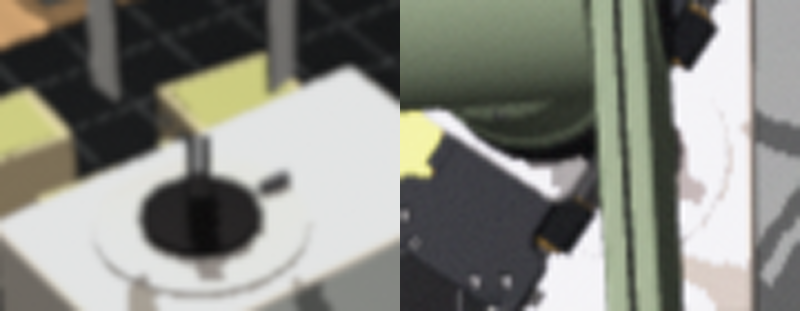

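The fingers straddle the bar: in the side crop they are at x≈103 and 280, with the bar at 197. I'll go down and close.

Emit:
{"method": "play_rows", "body": {
  "targets": [
    {"tx": 0,"ty": 0,"tz": 0.5,"turn": 0,"jaw": 0.3},
    {"tx": 0,"ty": 0,"tz": 0.5,"turn": 0,"jaw": 0.3},
    {"tx": 0,"ty": 0,"tz": 0.4,"turn": 0,"jaw": 0.3},
    {"tx": 0,"ty": 0,"tz": 0.2,"turn": 0,"jaw": 0.3},
    {"tx": 0,"ty": 0,"tz": 0,"turn": 0,"jaw": 0.3},
    {"tx": 0,"ty": 0,"tz": 0,"turn": 0,"jaw": 1},
    {"tx": 0,"ty": 0,"tz": 0,"turn": 0,"jaw": 1},
    {"tx": 0,"ty": 0,"tz": 0,"turn": 0,"jaw": 1},
    {"tx": 0,"ty": 0,"tz": 0,"turn": 0,"jaw": 1},
    {"tx": 0,"ty": 0,"tz": 0,"turn": 0,"jaw": 1},
    {"tx": 0,"ty": 0,"tz": 0,"turn": 0,"jaw": 1},
    {"tx": 0,"ty": 0,"tz": 0,"turn": 0,"jaw": 1}
  ],
  "force": 30
}}

```text
clock: 6.65
tcp_pos: [589.3, 149.8, 148.6]
tool_rot: [3.141, -0.0, 1.023]
force: [0.5, -0.2, -0.5]
finger_gap: 13.0
finger_force: 0.0
```

Emit:
{"method": "play_rows", "body": {
  "targets": [
    {"tx": 0,"ty": 0,"tz": 0,"turn": 0,"jaw": 1},
    {"tx": 0,"ty": 0,"tz": 0,"turn": 0,"jaw": 1},
    {"tx": 0,"ty": 0,"tz": 0,"turn": 0,"jaw": 1}
  ]
}}

```text
clock: 6.95
tcp_pos: [589.5, 149.7, 148.6]
tool_rot: [3.141, -0.0, 1.023]
force: [0.7, -0.6, -0.8]
finger_gap: 10.6
finger_force: 30.0
```

Emit:
{"method": "play_rows", "body": {
  "targets": [
    {"tx": 0,"ty": 0,"tz": 0,"turn": 0.8,"jaw": 1},
    {"tx": 0,"ty": 0,"tz": 0,"turn": 0.8,"jaw": 1},
    {"tx": 0,"ty": 0,"tz": 0,"turn": 0.8,"jaw": 1},
    {"tx": 0,"ty": 0,"tz": 0,"turn": 0.8,"jaw": 1},
    {"tx": 0,"ty": 0,"tz": 0,"turn": 0.8,"jaw": 1},
    {"tx": 0,"ty": 0,"tz": 0,"turn": 0.8,"jaw": 1},
    {"tx": 0,"ty": 0,"tz": 0,"turn": 0.8,"jaw": 1},
    {"tx": 0,"ty": 0,"tz": 0,"turn": 0.8,"jaw": 1},
    {"tx": 0,"ty": 0,"tz": 0,"turn": 0.8,"jaw": 1},
    {"tx": 0,"ty": 0,"tz": 0,"turn": 0.8,"jaw": 1},
    {"tx": 0,"ty": 0,"tz": 0,"turn": 0.8,"jaw": 1},
    {"tx": 0,"ty": 0,"tz": 0,"turn": 0.8,"jaw": 1}
  ]
}}

```text
clock: 8.15
tcp_pos: [588.0, 152.1, 148.6]
tool_rot: [-3.137, 0.002, 0.06]
force: [-3.1, 4.6, 1.7]
finger_gap: 10.6
finger_force: 30.0
```

Emit:
{"method": "play_rows", "body": {
  "targets": [
    {"tx": 0,"ty": 0,"tz": 0,"turn": 0,"jaw": 1},
    {"tx": 0,"ty": 0,"tz": 0,"turn": 0,"jaw": 0.3},
    {"tx": 0,"ty": 0,"tz": 0,"turn": 0,"jaw": 0.3},
    {"tx": 0,"ty": 0,"tz": 0,"turn": 0,"jaw": 0.3},
    {"tx": 0,"ty": 0,"tz": 0,"turn": 0,"jaw": 0.3},
    {"tx": 0,"ty": 0,"tz": 0,"turn": 0,"jaw": 0.3},
    {"tx": 0,"ty": 0,"tz": -0.8,"turn": 0,"jaw": 0.3},
    {"tx": 0,"ty": 0,"tz": -1,"turn": 0,"jaw": 0.3},
    {"tx": 0,"ty": 0,"tz": -1,"turn": 0,"jaw": 0.3},
    {"tx": 0,"ty": 0,"tz": 0,"turn": 0,"jaw": 0.3}
  ]
}}

```text
clock: 9.15
tcp_pos: [592.7, 150.1, 238.4]
tool_rot: [-3.141, -0.011, 0.063]
force: [0.1, -1.3, 1.8]
finger_gap: 65.2
finger_force: 0.0
```

Emit:
{"method": "play_rows", "body": {
  "targets": [
    {"tx": -0.55,"ty": 0.68,"tz": 0,"turn": 0,"jaw": 0.3},
    {"tx": -0.55,"ty": 0.68,"tz": 0,"turn": 0,"jaw": 0.3},
    {"tx": -0.55,"ty": 0.68,"tz": 0,"turn": 0,"jaw": 0.3},
    {"tx": -0.55,"ty": 0.68,"tz": 0,"turn": 0,"jaw": 0.3},
    {"tx": -0.55,"ty": 0.68,"tz": 0,"turn": 0,"jaw": 0.3},
    {"tx": -0.55,"ty": 0.68,"tz": 0,"turn": 0,"jaw": 0.3},
    {"tx": -0.55,"ty": 0.68,"tz": 0,"turn": 0,"jaw": 0.3},
    {"tx": -0.55,"ty": 0.68,"tz": 0,"turn": 0,"jaw": 0.3},
    {"tx": 0,"ty": 0,"tz": 0,"turn": -1,"jaw": 0.4},
    {"tx": 0,"ty": 0,"tz": 0,"turn": -1,"jaw": 0.4},
    {"tx": 0,"ty": 0,"tz": 0,"turn": -1,"jaw": 0.4},
    {"tx": 0,"ty": 0,"tz": 0,"turn": -1,"jaw": 0.4}
  ]
}}

```text
clock: 10.35
tcp_pos: [467.1, -21.5, 231.4]
tool_rot: [-3.141, 0.001, 0.466]
force: [0.4, 0.2, -0.3]
finger_gap: 56.5
finger_force: 0.0
```

Emit:
{"method": "play_rows", "body": {
  "targets": [
    {"tx": 0,"ty": 0,"tz": 0,"turn": -1,"jaw": 0.4},
    {"tx": 0,"ty": 0,"tz": 0,"turn": -1,"jaw": 0.4},
    {"tx": 0,"ty": 0,"tz": 0,"turn": -1,"jaw": 0.4},
    {"tx": 0,"ty": 0,"tz": 0,"turn": -1,"jaw": 0.4},
    {"tx": 0,"ty": 0,"tz": 0,"turn": -1,"jaw": 0.4},
    {"tx": 0,"ty": 0,"tz": 0,"turn": -1,"jaw": 0.4},
    {"tx": 0,"ty": 0,"tz": 0,"turn": -1,"jaw": 0.4},
    {"tx": 0,"ty": 0,"tz": 0,"turn": -1,"jaw": 0.4},
    {"tx": 0,"ty": 0,"tz": 0,"turn": -1,"jaw": 0.4},
    {"tx": 0,"ty": 0,"tz": 0,"turn": -1,"jaw": 0.4},
    {"tx": 0,"ty": 0,"tz": 0,"turn": -1,"jaw": 0.4},
    {"tx": 0,"ty": 0,"tz": 0,"turn": -0.4,"jaw": 0.4}
  ]
}}

```text
clock: 11.55
tcp_pos: [467.2, -21.3, 231.4]
tool_rot: [-3.14, -0.0, 1.605]
force: [-0.2, 0.2, 0.2]
finger_gap: 56.5
finger_force: 0.0
```

```bash
python3 - <<'E'
from h import *
a=snap("side","side1.png");b=snap("top","top1.png")
f=lambda i,c,r,w,h,s:cv2.resize(i[r-h:r+h,c-w:c+w],(400,s),interpolation=cv2.INTER_CUBIC)[:,:,::-1]
cv2.imwrite("pics/c3.png",np.hstack([f(a,295,260,80,60,300),f(b,270,222,40,30,300)]))
o=manip.get_obs();print(o["tcp_pos"],o["tool_rot"],proj("side",o["tcp_pos"]),proj("top",o["tcp_pos"]))
for c in("side","top"):
  for q,z in(("dial_pointer",150),("index_mark",128),("dial_grip",152)): print(c,q,[(round(r["score"],2),at_z(c,r["uv"],z).round(1)) for r in manip.pinpoint(q,c)[:1]])
E
```

```text
[467.19369366 -21.32121551 231.48699915] [-3.14002163e+00 -3.08516838e-04  1.60252034e+00] [290.79883948 222.8126332 ] [350.3608116  285.51244893]
side dial_pointer [(0.64, array([610.5, 133.8, 150. ]))]
side index_mark [(0.9, array([625.5, 151.7, 128. ]))]
side dial_grip [(0.7, array([584.6, 150.2, 152. ]))]
top dial_pointer [(0.7, array([617.3, 150.7, 150. ]))]
top index_mark [(0.79, array([618.4, 152.1, 128. ]))]
top dial_grip [(0.75, array([587. , 150.8, 152. ]))]
```

View pics/c3.png

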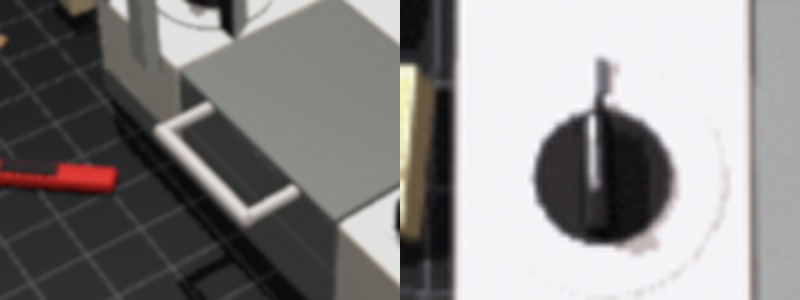

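The dial now points at the rib: in the top crop the nose is at (600,108) and the rib at (602,60–95). In the side crop the bar runs from (160,130) to (248,217). I'll measure the dial angle numerically, along with the bar position.

```bash
python3 - <<'E'
from h import *
im=cv2.imread("pics/top1.png"); g=cv2.cvtColor(im,cv2.COLOR_BGR2GRAY).astype(float)
a=lambda d:round(np.arctan2(d[1],d[0]),3)
# white line on bar: bright weighted centroid per row ; rib: dark weighted centroid per row
L=[];B=[]
for r in range(216,229):
    s=np.clip(g[r,264:276]-80,0,None); L.append(at_z("top",(264+(s*np.arange(12)).sum()/s.sum(),r),160)) if s.sum()>30 else 0
for r in range(204,211):
    s=np.clip(215-g[r,266:276],0,None); print(r,s.astype(int).tolist()); B.append(at_z("top",(266+(s*np.arange(10)).sum()/max(s.sum(),1),r),130))
L=np.array(L);B=np.array(B); print(len(L))
pl=np.polyfit(L[:,0],L[:,1],1);print("line angle",np.arctan(pl[0]),"y at 588",np.polyval(pl,588))
print("rib",B.round(1).tolist())
# disc centre from dark threshold
m=(g[205:250,245:300]<110).astype(np.uint8); cs,_=cv2.findContours(m,0,1); c=max(cs,key=cv2.contourArea)
c=c[c[:,0,1]>12]; (x,y),rr=cv2.minEnclosingCircle(c); C=at_z("top",(245+x,205+y),130); print("disc",C,rr)
# model pixels for dial-axis, predicted rib
w=np.array(B).mean(0); print("rib ang",a(w-C))
# bar front in side0: bar ends
for p in((160,130),(248,217)): print(at_z("side",(215+p[0]*.4,200+p[1]*.4),116))
t=cv2.imread("pics/top0.png"); tg=cv2.cvtColor(t,cv2.COLOR_BGR2GRAY)
for c in(335,348,362): print(c,tg[276:294,c].tolist())
for r in(270,275): print(tg[r,316:380].tolist())
E
```

```text
204 [0, 0, 0, 48, 83, 49, 0, 0, 0, 0]
205 [0, 0, 0, 54, 98, 85, 29, 7, 0, 0]
206 [0, 0, 0, 56, 102, 90, 31, 6, 0, 0]
207 [0, 0, 0, 54, 103, 90, 22, 0, 0, 0]
208 [0, 0, 0, 53, 103, 88, 17, 0, 0, 0]
209 [0, 0, 0, 54, 103, 88, 16, 0, 0, 0]
210 [0, 0, 0, 74, 117, 75, 11, 0, 0, 0]
13
line angle 0.0754418242107967 y at 588 150.57241842506033
rib [[640.3, 152.1, 130.0], [638.1, 151.1, 130.0], [636.0, 151.1, 130.0], [633.8, 151.2, 130.0], [631.6, 151.2, 130.0], [629.4, 151.1, 130.0], [627.2, 151.4, 130.0]]
disc [590.21023159 150.01074031 130.        ] 13.525030136108398
rib ang 0.03
[468.52508184  33.24791769 116.        ]
[475.03327785 -77.85508532 116.        ]
335 [19, 30, 28, 32, 31, 64, 187, 236, 243, 241, 224, 143, 58, 31, 32, 32, 30, 32]
348 [21, 20, 20, 20, 20, 70, 196, 238, 244, 240, 217, 133, 45, 23, 20, 22, 20, 22]
362 [21, 26, 29, 30, 34, 91, 206, 239, 243, 238, 210, 124, 45, 30, 33, 29, 27, 25]
[17, 25, 44, 104, 228, 242, 242, 219, 98, 27, 18, 19, 16, 17, 17, 20, 20, 18, 19, 19, 18, 19, 28, 43, 20, 17, 16, 17, 18, 21, 17, 17, 17, 17, 20, 18, 16, 20, 18, 19, 15, 17, 16, 23, 40, 23, 19, 19, 20, 21, 18, 19, 18, 28, 100, 222, 244, 242, 221, 98, 27, 19, 18, 21]
[19, 23, 46, 105, 227, 243, 242, 224, 124, 36, 18, 20, 20, 19, 20, 19, 19, 21, 19, 20, 21, 23, 27, 39, 28, 25, 25, 24, 27, 26, 28, 27, 29, 30, 29, 27, 28, 29, 31, 29, 28, 30, 29, 33, 49, 32, 28, 29, 29, 26, 29, 28, 29, 35, 101, 221, 243, 242, 226, 108, 38, 31, 30, 30]
```

```bash
python3 - <<'E'
from h import *
for n in("top1.png",):
    g=cv2.cvtColor(cv2.imread("pics/"+n),cv2.COLOR_BGR2GRAY).astype(int)
    for r in range(209,243): print(r,g[r,254:290].tolist())
E
```

```text
209 [244, 244, 244, 244, 244, 244, 244, 244, 244, 244, 244, 244, 244, 244, 238, 161, 112, 127, 199, 242, 244, 244, 244, 244, 244, 244, 244, 244, 244, 244, 244, 244, 244, 244, 244, 244]
210 [244, 244, 244, 244, 244, 244, 244, 244, 244, 244, 244, 244, 244, 244, 235, 141, 98, 140, 204, 242, 244, 244, 244, 244, 244, 244, 244, 244, 244, 244, 244, 244, 244, 244, 244, 245]
211 [244, 244, 244, 244, 244, 244, 244, 244, 244, 244, 244, 244, 244, 241, 221, 107, 109, 212, 231, 242, 244, 244, 244, 244, 244, 244, 244, 244, 244, 244, 244, 244, 244, 244, 244, 244]
212 [244, 244, 244, 244, 244, 244, 244, 244, 244, 244, 244, 245, 243, 239, 203, 82, 98, 201, 216, 226, 242, 243, 244, 244, 244, 244, 244, 244, 245, 244, 244, 244, 244, 245, 244, 244]
213 [244, 244, 245, 244, 244, 245, 244, 244, 244, 244, 243, 242, 239, 220, 169, 69, 60, 126, 150, 178, 226, 241, 243, 244, 244, 244, 244, 244, 244, 244, 244, 244, 244, 244, 244, 244]
214 [244, 244, 244, 244, 244, 244, 244, 244, 244, 238, 212, 203, 175, 142, 117, 53, 36, 52, 82, 106, 148, 191, 227, 240, 242, 244, 245, 244, 244, 244, 245, 244, 244, 244, 244, 244]
[... 3954 characters left out ...]
 244, 244, 244, 243, 241, 227, 203, 121, 94, 69, 46, 37, 26, 19, 18, 25, 28, 36, 57, 97, 145, 161, 182, 194, 226, 242, 244, 244, 244, 244, 244, 244, 245]
240 [244, 244, 244, 245, 244, 244, 244, 244, 243, 240, 223, 213, 168, 98, 89, 84, 75, 75, 82, 86, 98, 144, 165, 184, 184, 188, 190, 209, 242, 245, 244, 244, 244, 244, 244, 243]
241 [244, 244, 244, 244, 244, 244, 244, 244, 244, 243, 243, 241, 233, 219, 217, 217, 216, 214, 210, 174, 173, 189, 187, 189, 188, 195, 195, 212, 242, 244, 244, 244, 245, 244, 242, 233]
242 [244, 244, 245, 244, 244, 244, 245, 244, 244, 244, 244, 244, 244, 243, 243, 242, 243, 243, 241, 233, 232, 229, 204, 196, 203, 230, 233, 236, 244, 244, 244, 244, 244, 244, 240, 223]
```

The bar centre is at about (471.5, -22). The pointer-to-rib error is about 0.02 rad, which is fine. I'll shift, narrow the jaw, descend and grip.

Emit:
{"method": "play_rows", "body": {
  "targets": [
    {"tx": 0,"ty": 0.14,"tz": 0,"turn": 0,"jaw": 0.6},
    {"tx": 0,"ty": 0,"tz": 0.65,"turn": 0,"jaw": 0.6},
    {"tx": 0,"ty": 0,"tz": 0.65,"turn": 0,"jaw": 0.6},
    {"tx": 0,"ty": 0,"tz": 0.65,"turn": 0,"jaw": 0.6},
    {"tx": 0,"ty": 0,"tz": 0.65,"turn": 0,"jaw": 0.6},
    {"tx": 0,"ty": 0,"tz": 0.65,"turn": 0,"jaw": 0.6},
    {"tx": 0,"ty": 0,"tz": 0.5,"turn": 0,"jaw": 0.6},
    {"tx": 0,"ty": 0,"tz": 0.4,"turn": 0,"jaw": 0.6},
    {"tx": 0,"ty": 0,"tz": 0,"turn": 0,"jaw": 1},
    {"tx": 0,"ty": 0,"tz": 0,"turn": 0,"jaw": 1},
    {"tx": 0,"ty": 0,"tz": 0,"turn": 0,"jaw": 1},
    {"tx": 0,"ty": 0,"tz": 0,"turn": 0,"jaw": 1}
  ],
  "force": 25
}}

```text
clock: 13.15
tcp_pos: [472.9, -21.4, 109.1]
tool_rot: [3.14, 0.001, 1.603]
force: [-0.8, -0.9, -0.1]
finger_gap: 9.1
finger_force: 0.0
```

Emit:
{"method": "play_rows", "body": {
  "targets": [
    {"tx": 0,"ty": 0,"tz": 0,"turn": 0,"jaw": 1},
    {"tx": 0,"ty": 0,"tz": 0,"turn": 0,"jaw": 1},
    {"tx": 0,"ty": 0,"tz": 0,"turn": 0,"jaw": 1},
    {"tx": 0,"ty": 0,"tz": 0,"turn": 0,"jaw": 1}
  ]
}}

```text
clock: 13.55
tcp_pos: [473.1, -21.4, 109.1]
tool_rot: [3.139, 0.001, 1.603]
force: [1.1, 0.3, 6.2]
finger_gap: 0.4
finger_force: 2.9
```

The jaw closed to 0.4 mm, so the grip missed. I'll look.

```bash
python3 - <<'E'
from h import *
a=snap("side","side2.png")
cv2.imwrite("pics/c4.png",cv2.resize(a[190:320,210:390],(800,578),interpolation=cv2.INTER_CUBIC)[:,:,::-1])
o=manip.get_obs();print(o["tcp_pos"],o["force"],o["finger_gap"],proj("side",o["tcp_pos"]))
E
```

```text
[473.09189951 -21.41469523 109.12974118] [-0.0683138  -0.03087617  5.98303542] -0.007240623331177085 [296.4976908  270.77354669]
```

View pics/c4.png

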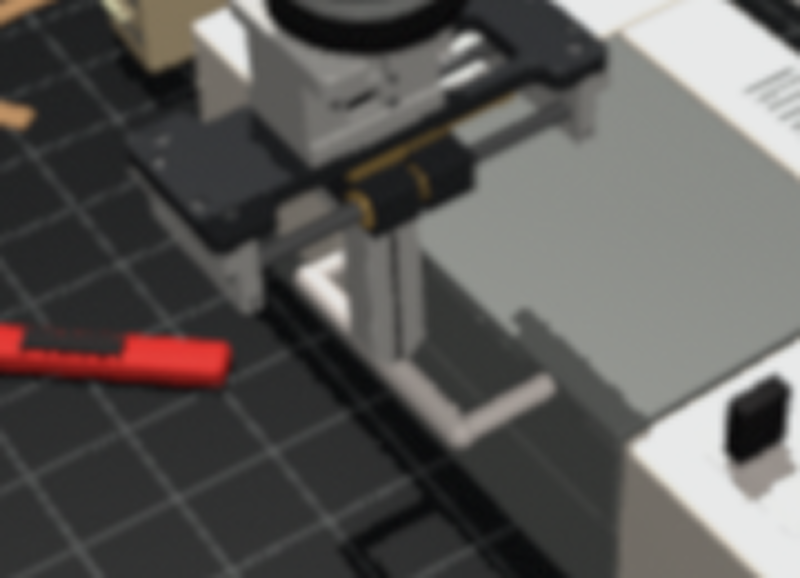

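```bash
python3 - <<'E'
from h import *
a=cv2.imread("pics/side2.png")
s=12; x0,y0=265,240
b=cv2.resize(a[y0:y0+50,x0:x0+66],None,fx=s,fy=s,interpolation=cv2.INTER_CUBIC)
b=cv2.convertScaleAbs(b,alpha=1.3)
for X,col in(((473,-21.4,109),(0,0,255)),((473,-21.4,95),(0,255,0)),((485,-29,95),(255,0,0)),((461,-29,95),(255,255,0)),((461,-13,95),(255,0,255)),((471,-21,112),(0,255,255)),((471,-60,112),(0,255,255)),((471,20,112),(0,255,255))):
    p=proj("side",X); cv2.circle(b,tuple(int((v-o+.5)*s) for v,o in zip(p,(x0,y0))),6,col,2)
cv2.imwrite("pics/c5.png",b)
E
```

```text
(no output)
```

View pics/c5.png

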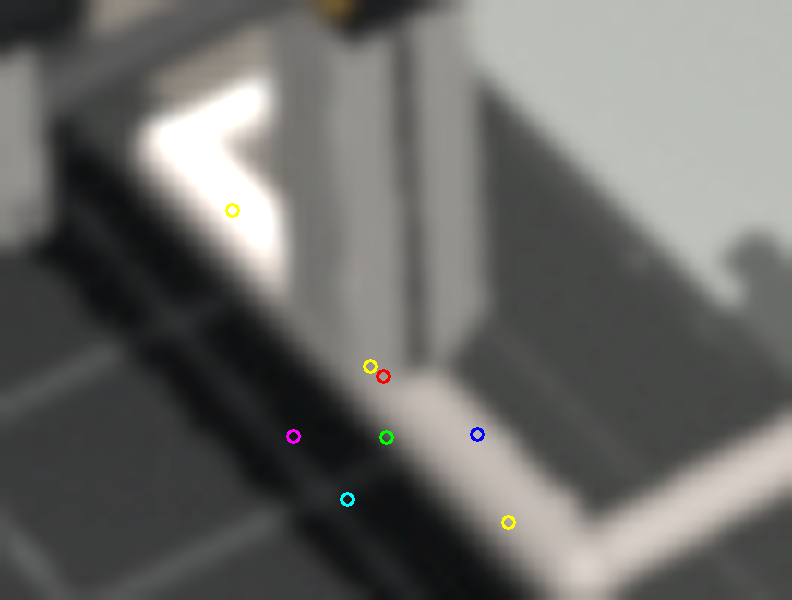

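The fingers are closed on top of the bar. They appear to end at about z≈115, so the visible tips stand near TCP height instead of 14 mm ahead of it. I'll back off, reopen and go in about 20 mm deeper.

Emit:
{"method": "play_rows", "body": {
  "targets": [
    {"tx": 0,"ty": 0,"tz": -0.5,"turn": 0,"jaw": 0.6},
    {"tx": 0,"ty": 0,"tz": 0,"turn": 0,"jaw": 0.6},
    {"tx": 0,"ty": 0,"tz": 0,"turn": 0,"jaw": 0.6},
    {"tx": 0,"ty": 0,"tz": 0,"turn": 0,"jaw": 0.6},
    {"tx": 0,"ty": 0,"tz": 0.5,"turn": 0,"jaw": 0.6},
    {"tx": 0,"ty": 0,"tz": 0.25,"turn": 0,"jaw": 0.6},
    {"tx": 0,"ty": 0,"tz": 0.2,"turn": 0,"jaw": 0.6},
    {"tx": 0,"ty": 0,"tz": 0.15,"turn": 0,"jaw": 0.6},
    {"tx": 0,"ty": 0,"tz": 0,"turn": 0,"jaw": 0.6}
  ]
}}

```text
clock: 14.5
tcp_pos: [471.3, -21.0, 89.2]
tool_rot: [-3.14, -0.0, 1.603]
force: [-0.2, 1.4, 0.2]
finger_gap: 37.4
finger_force: 0.0
```

```bash
python3 - <<'E'
from h import *
a=snap("side","side3.png")
s=12; x0,y0=265,240
b=cv2.resize(a[y0:y0+50,x0:x0+66],None,fx=s,fy=s,interpolation=cv2.INTER_CUBIC)[:,:,::-1]
b=cv2.convertScaleAbs(b,alpha=1.3)
o=manip.get_obs();T=o["tcp_pos"];print(T,o["force"],o["finger_gap"],o["finger_force"])
for z,c in((0,(0,0,255)),(-14,(0,255,0)),(5,(255,0,0))):
  p=proj("side",T+[0,0,z]); cv2.circle(b,tuple(int((v-q+.5)*s) for v,q in zip(p,(x0,y0))),6,c,2)
cv2.imwrite("pics/c6.png",b)
E
```

```text
[471.786569   -21.13943392  89.75988518] [-0.05796527 -0.2821127   0.42903638] 37.48869217633524 0.0
```

View pics/c6.png

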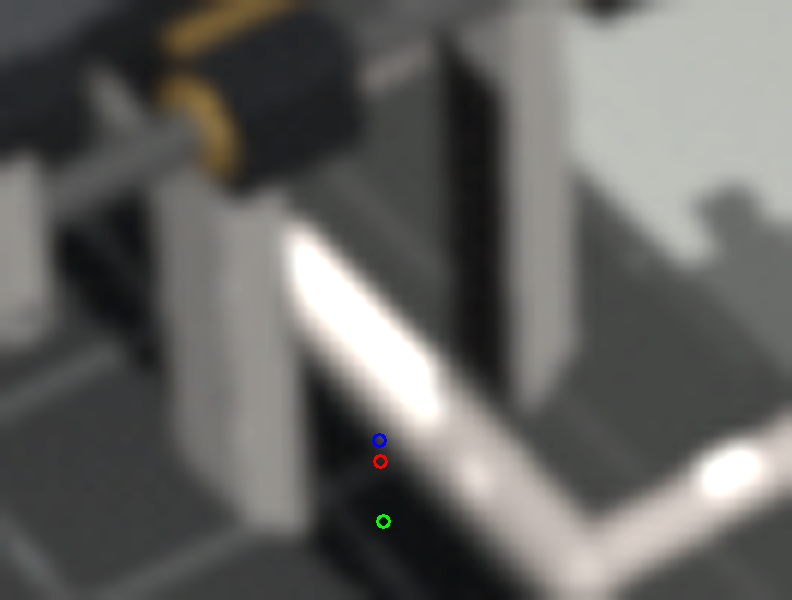

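Now the front finger's tip is at (290,535) and the back finger's at (525,405), clearly either side of and below the bar. I'll close.

Emit:
{"method": "play_rows", "body": {
  "targets": [
    {"tx": 0,"ty": 0,"tz": 0,"turn": 0,"jaw": 1},
    {"tx": 0,"ty": 0,"tz": 0,"turn": 0,"jaw": 1},
    {"tx": 0,"ty": 0,"tz": 0,"turn": 0,"jaw": 1},
    {"tx": 0,"ty": 0,"tz": 0,"turn": 0,"jaw": 1},
    {"tx": 0,"ty": 0,"tz": 0,"turn": 0,"jaw": 1},
    {"tx": 0,"ty": 0,"tz": 0,"turn": 0,"jaw": 1},
    {"tx": 0,"ty": 0,"tz": 0,"turn": 0,"jaw": 1}
  ],
  "force": 25
}}

```text
clock: 15.25
tcp_pos: [473.1, -21.2, 90.4]
tool_rot: [3.139, 0.0, 1.603]
force: [3.7, -0.1, -1.8]
finger_gap: 11.1
finger_force: 25.0
```

Gripped. Now the tug, in small upward steps.

Emit:
{"method": "play_rows", "body": {
  "targets": [
    {"tx": 0,"ty": 0,"tz": -0.1,"turn": 0,"jaw": 1},
    {"tx": 0,"ty": 0,"tz": -0.1,"turn": 0,"jaw": 1},
    {"tx": 0,"ty": 0,"tz": 0,"turn": 0,"jaw": 1}
  ]
}}

```text
clock: 15.55
tcp_pos: [473.2, -21.2, 96.6]
tool_rot: [3.139, 0.0, 1.603]
force: [6.1, 1.1, -3.3]
finger_gap: 11.2
finger_force: 25.0
```

Emit:
{"method": "play_rows", "body": {
  "targets": [
    {"tx": 0,"ty": 0,"tz": -0.07,"turn": 0,"jaw": 1},
    {"tx": 0,"ty": 0,"tz": 0,"turn": 0,"jaw": 1}
  ]
}}

```text
clock: 15.75
tcp_pos: [473.2, -21.2, 98.5]
tool_rot: [3.139, 0.0, 1.603]
force: [5.6, -0.2, -4.2]
finger_gap: 11.2
finger_force: 25.0
```

Emit:
{"method": "play_rows", "body": {
  "targets": [
    {"tx": 0,"ty": 0,"tz": -0.07,"turn": 0,"jaw": 1},
    {"tx": 0,"ty": 0,"tz": -0.07,"turn": 0,"jaw": 1},
    {"tx": 0,"ty": 0,"tz": 0,"turn": 0,"jaw": 1}
  ]
}}

```text
clock: 16.05
tcp_pos: [473.5, -21.3, 102.8]
tool_rot: [3.138, 0.0, 1.603]
force: [6.1, 0.7, -3.5]
finger_gap: 10.9
finger_force: 25.0
```

Emit:
{"method": "play_rows", "body": {
  "targets": [
    {"tx": 0,"ty": 0,"tz": -0.2,"turn": 0,"jaw": 1},
    {"tx": 0,"ty": 0.02,"tz": -0.2,"turn": 0,"jaw": 1},
    {"tx": 0,"ty": 0,"tz": 0,"turn": 0,"jaw": 1}
  ]
}}

```text
clock: 16.35
tcp_pos: [474.7, -21.2, 115.4]
tool_rot: [3.137, 0.0, 1.603]
force: [7.2, 1.0, -3.5]
finger_gap: 11.3
finger_force: 25.0
```

```bash
python3 - <<'E'
from h import *
a=snap("side","side4.png")
cv2.imwrite("pics/c7.png",cv2.resize(a[190:320,210:390],(800,578),interpolation=cv2.INTER_CUBIC)[:,:,::-1])
E
```

```text
(no output)
```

View pics/c7.png

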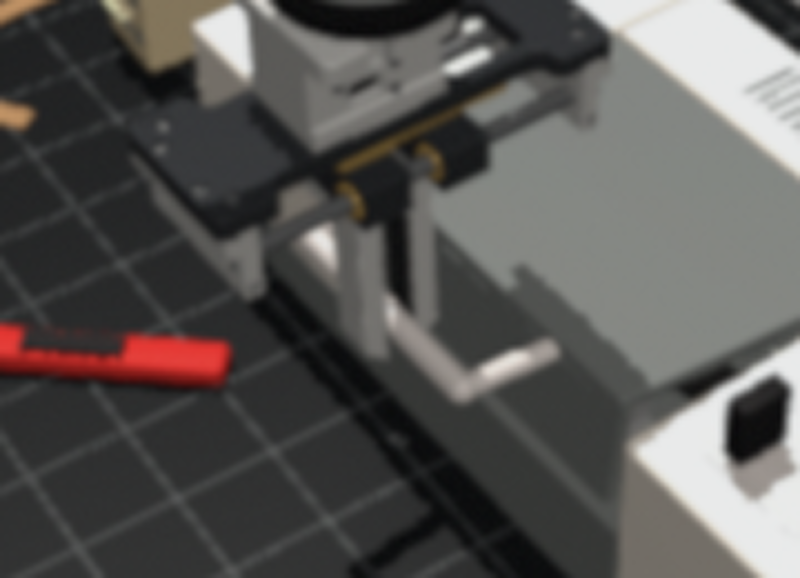

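The tug result is that the cover is not caught. The bar corner rose from (460,435) to (462,395), the cover's front edge stands open, and there was no firm stop. The tab stays untouched. I'll lift along the arc.

Emit:
{"method": "play_rows", "body": {
  "targets": [
    {"tx": 0,"ty": 0.07,"tz": -0.28,"turn": 0,"jaw": 1},
    {"tx": 0,"ty": 0.07,"tz": -0.28,"turn": 0,"jaw": 1},
    {"tx": 0,"ty": 0.07,"tz": -0.28,"turn": 0,"jaw": 1},
    {"tx": 0,"ty": 0.08,"tz": -0.28,"turn": 0,"jaw": 1},
    {"tx": 0,"ty": 0.09,"tz": -0.27,"turn": 0,"jaw": 1},
    {"tx": 0,"ty": 0.1,"tz": -0.27,"turn": 0,"jaw": 1},
    {"tx": 0,"ty": 0.12,"tz": -0.27,"turn": 0,"jaw": 1},
    {"tx": 0,"ty": 0.12,"tz": -0.26,"turn": 0,"jaw": 1},
    {"tx": 0,"ty": 0.13,"tz": -0.25,"turn": 0,"jaw": 1},
    {"tx": 0,"ty": 0.14,"tz": -0.25,"turn": 0,"jaw": 1},
    {"tx": 0,"ty": 0,"tz": 0,"turn": 0,"jaw": 1}
  ],
  "force": 30
}}

```text
clock: 17.5
tcp_pos: [501.7, -20.2, 196.1]
tool_rot: [-3.14, -0.0, 1.603]
force: [-3.7, -0.8, -1.5]
finger_gap: 11.0
finger_force: 30.0
```

Emit:
{"method": "play_rows", "body": {
  "targets": [
    {"tx": 0,"ty": 0.16,"tz": -0.24,"turn": 0,"jaw": 1},
    {"tx": 0,"ty": 0.16,"tz": -0.24,"turn": 0,"jaw": 1},
    {"tx": 0,"ty": 0.18,"tz": -0.22,"turn": 0,"jaw": 1},
    {"tx": 0,"ty": 0.18,"tz": -0.22,"turn": 0,"jaw": 1},
    {"tx": 0,"ty": 0.2,"tz": -0.21,"turn": 0,"jaw": 1},
    {"tx": 0,"ty": 0.2,"tz": -0.21,"turn": 0,"jaw": 1},
    {"tx": 0,"ty": 0.21,"tz": -0.19,"turn": 0,"jaw": 1},
    {"tx": 0,"ty": 0.21,"tz": -0.19,"turn": 0,"jaw": 1},
    {"tx": 0,"ty": 0.23,"tz": -0.17,"turn": 0,"jaw": 1},
    {"tx": 0,"ty": 0.23,"tz": -0.17,"turn": 0,"jaw": 1},
    {"tx": 0,"ty": 0.24,"tz": -0.15,"turn": 0,"jaw": 1},
    {"tx": 0,"ty": 0.24,"tz": -0.15,"turn": 0,"jaw": 1}
  ]
}}

```text
clock: 18.7
tcp_pos: [574.9, -17.4, 269.4]
tool_rot: [-3.141, -0.0, 1.603]
force: [-7.5, 0.4, 8.0]
finger_gap: 11.4
finger_force: 30.0
```

Emit:
{"method": "play_rows", "body": {
  "targets": [
    {"tx": 0,"ty": 0,"tz": 0,"turn": 0,"jaw": 1},
    {"tx": 0,"ty": 0,"tz": 0,"turn": 0,"jaw": 1},
    {"tx": 0,"ty": 0,"tz": 0,"turn": 0,"jaw": 1}
  ]
}}

```text
clock: 19.0
tcp_pos: [575.8, -17.4, 269.6]
tool_rot: [3.139, -0.0, 1.603]
force: [-6.1, 0.8, 9.0]
finger_gap: 10.9
finger_force: 30.0
```

```bash
python3 - <<'E'
from h import *
a=snap("side","side5.png");b=snap("top","top5.png")
cv2.imwrite("pics/c8.png",np.hstack([cv2.resize(a[120:320,200:460],(400,308)),cv2.resize(b[150:350,180:440],(400,308))])[:,:,::-1])
o=manip.get_obs();print(o["tcp_pos"],o["force"],o["finger_gap"],o["clock"])
E
```

```text
[575.73088186 -17.37056161 269.61915751] [-6.58701497  1.54793387  8.29287419] 10.911204819358517 19.1
```

View pics/c8.png

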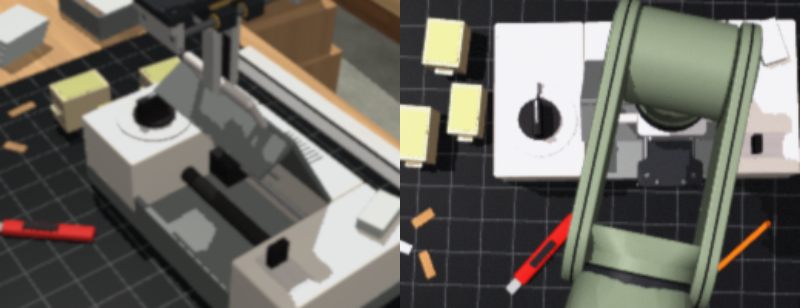

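The cover is at about 1.05 rad (60°), held by the bar. The dial is on its rib (top crop (538,90)) and the bystanders haven't moved. Handing in.

```bash
python3 -c "
from plant import manip
print(manip.hand_in())"
```

```text
the job is handed in; nothing more can be done
None
```

The job is handed in: the dial is on its index to within about 0.02 rad, the tug showed the cover was not caught so the release tab was left alone, and the gripper is holding the cover open by its bar at about 60 degrees.

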